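# Load the vial rack and draw the dosing plunger to its ring

## Task

Get the dosing set ready for filling: stand the two loose vials upright in the two free cells of the vial rack, one per cell, leaving the vial already in it where it is. Then take the plunger of the dosing cylinder by its knob and draw it straight up, partway only, until the dark ring on the rod, hidden in the bore at first, is level with the top of the cylinder, with the cylinder still standing flat on the worktop; finish while still holding it there, because it drops back when let go. Do not pull the rod right out, and leave the pellet cup, the beaker, the timer and the jar where they stand.

Things in the scene. Friction and masses are not known exactly. Their poses are not given: they have to be found in the camera images.
- vial_a: Loose glass vial, 27 mm diameter, 62 mm tall, black cap; stands upright on the worktop, to the left of vial_b. Origin at the centre of its underside, z up. 0.03 kg; the glass is 27 mm in diameter up to 42 mm, the cap above it about 26 mm. Grip it by its upper half, above the rack's 28 mm walls.
- vial_b: Second loose glass vial, same shape and size as vial_a, same origin; stands upright to the right of vial_a. Either vial may go into either free cell.
- vial_home: Vial of the same shape and size, white cap, already standing in cell_0 of the rack. It stays there. Origin at the centre of its underside.
- vial_rack: Fixed aluminium open-topped rack, 46 x 130 x 28 mm, with one row of three square cells along its y axis; it stands at the left or the right of the dosing cylinder and is turned up to 0.35 rad. Origin at the centre of its underside; its own x across the row, y along the row. Outer walls and dividers 4 mm thick and 28 mm high, floor 4 mm thick, cells 38 x 38 mm inside, 42 mm apart.
- cell_0 (a point): Centre of the floor of the end cell at the rack's +y end, occupied by vial_home; 4 mm above the worktop.
- cell_1 (a point): Centre of the floor of the middle cell (free); 4 mm above the worktop.
- cell_2 (a point): Centre of the floor of the end cell at the rack's -y end (free); 4 mm above the worktop.
- doser: Dosing cylinder standing loose on the worktop: weighted steel foot 92 mm in diameter, upright barrel 38 mm in diameter with a 50 mm collar, 105 mm tall in all, 1.6 kg. Bore 22 mm in diameter and 90 mm deep, open at the top, its floor 15 mm above the worktop. Origin at the centre of its underside, z up along the bore. Pulled askew, the rod can bind and drag or lift the cylinder.
- bore_mouth (a point): Centre of the bore's mouth, in the plane of the collar's top, 105 mm above the worktop.
- plunger: Steel plunger standing loose in the bore, 0.3 kg: rod 20 mm in diameter with a knurled knob 28 mm in diameter and 26 mm tall on top; 128 mm long in all. Origin at the centre of the rod's lower end (15 mm above the worktop when fully down), z up along the rod. The knob spans 102 to 128 mm above the origin, so fully down it stands 117 to 143 mm above the worktop, 12 mm clear of the collar. Only its weight and light rubbing resist the pull; it drops back when let go.
- rod_ring (a point): Centre of the rod at the middle of the 3 mm wide dark ring, 50 mm above the rod's lower end. With the plunger fully down it is 40 mm below the bore's mouth and out of sight; it has to be raised those 40 mm.
- pellet_cup: Bystander: empty aluminium cup, 38 mm diameter, 10 mm tall, standing between the rack and the dosing cylinder. Origin at the centre of its underside.
- timer: Bystander: white timer, 58 x 64 x 20 mm, at the left. Origin at the centre of its underside.
- jar_screwcap: Bystander: glass jar with black cap, 61 mm diameter, 100 mm tall, behind the work. Origin at the centre of its underside.
- beaker: Bystander: glass beaker, 58 mm diameter, 79 mm tall, at the back. Origin at the centre of its underside.

How it is judged:
By the outcome, as a careful person would: the job done as asked, in the order asked, and still so for the second after the job is handed in, while the arm keeps its last pose, push and grip.
It also fails if it takes over 58 s, if anything falls off the work surface, if the arm or the gripper's body presses on something with over 40 N, if the wrist force passes 120 N, or if a joint passes its speed limit or range.

## Robot

A 6-joint arm with a two-finger parallel gripper is mounted at the origin on a cart in front of the work surface, level with it; the furniture and walls round the work are solid. World frame = base frame: x ahead of the robot, y to its left, z up, the work surface at z = 0. Lengths are in m, angles in rad, forces in N, time in s.
With the tool pointing down it reaches from about 0.35 to 0.775 m from the base axis. Payload 7.3 kg.
Tool frame: the origin (TCP) lies midway between the tips of the shut fingers; the grasp point (between the pads) lies 19 mm behind it; z points along the fingers, y is the direction in which the jaws open and shut (so a half turn about z gives the same grasp; the last joint's range is limited). The gripper opens to 92 mm and grips with 3 to 60 N. Pads are 19 mm wide; open, the fingers measure 130 mm over their backs; the gripper's body (75 mm by 190 mm) begins 47 mm behind the grasp point.
Start: joints at [1.037, 0.342, 1.524, -0, 1.275, -0.146], TCP at [0.199, 0.486, 0.227] pointing down, gripper open.
Joint ranges: [-2.53, 2.53], [-0.77, 2.02], [0.04, 2.7], [-1, 4.14], [0.28, 2.66], [-3.11, 3.11]. Speed limits (rad/s): [2.57, 2.57, 3.14, 3.14, 3.14, 3.14].

## Interface

Orientations are given as [roll, pitch, yaw] about the fixed x, y, z axes, in that order (R = Rz(yaw) Ry(pitch) Rx(roll)).
In Python, from cell import status, eyes, job gives the robot as it stands.
- The arm moves only by the tool jog_arm, never from a script. Its argument "series" is a list of rows, each a list of 3 entries, a list of its own where there are three numbers: the gripper command: -1 is shut, 1 is fully open, values between are in proportion, then the shift along the tool's x, y, z in m, then the turn, a rotation vector about the tool's x, y, z in rad. In form: [[grip, [x, y, z], [ax, ay, az]], ...]. A call has 1 to 12 rows; each row is the pose to reach, as a shift and turn from the pose commanded when the call began, along the tool's axes at that moment; what a row does not reach only later rows make up. A row lasts 1/12 s, in which the tool goes at most 41.7 mm and 7.16 degrees, less where a joint would pass 70% of its speed; a pose out of reach is approached as far as the arm can. A call with a gripper value outside its range is refused whole. The fingers move at their own pace and stop on an object; "squeeze" is the grip in N (left out, the last holds). Time passes only in rows, so rows that repeat a pose let the fingers close. It gives the time, the measured TCP pose, the force and the opening at its end, in the units of the state.
- status.observe(): the state, without advancing time (a new reading comes with each control period).
- eyes.read_camera(name): name is "scene" or "top"; returns a dict with "img" (384x512x3 uint8, red, green, blue), "range_z" (384x512 float32, m along the optical axis (not along the pixel's ray), 0 where there is no reading), "camera_matrix" (3x3 intrinsics, pixels), "T" (4x4, takes a point from camera to world coordinates). Camera axes: x right, y down, z forward; pixel columns grow to the right and rows downward; lengths in m; the calibration is good to about 2 mm. A picture is of the moment at which its call begins.
- job.hand_in(): hands the job in, once; it reports no verdict.
The state is a dict: "time": time; "qpos": joint angles; "qvel": joint speeds; "joint_efforts": joint torques, N m; "tool_pos": TCP position; "tool_rot": TCP orientation; "contact_force": force on the tool from outside, world axes, zero at the start; "torque": the same for the moment, N m; "opening": finger opening in m.
Only numpy, scipy, OpenCV 4.12 (cv2) and the standard library are available. Lean on these libraries where they do the work, as an engineer would, in place of code of your own. Each camera call takes 0.05 s, during which the arm holds its last target.

## Working session

There is one attempt and no reset: what is moved stays moved. The work goes in short steps, Python scripts to look and compute and a tool call to move; the robot and the scene stay as the last step left them, time stands still between calls to the robot, and variables do not carry over. Pictures are saved under pics/ and viewed, and the job is handed in when it is done.

Besides the shell and the picture viewer there is one more tool, called by a JSON object that holds its "name" and its "arguments", one argument or row to a line. jog_arm: Moves the arm, as the interface text tells. Its arguments: {"type":"object","properties":{"series":{"type":"array","items":{"type":"array"}},"squeeze":{"type":"number"}},"required":["series"]}

```bash
mkdir -p pics; ls; python3 - <<'E'
from cell import status, eyes, job
import cv2,numpy as np
print(status.observe())
for n in("scene","top"):
    d=eyes.read_camera(n); cv2.imwrite(f"pics/{n}0.png",d["img"][:,:,::-1]); np.savez(f"{n}0.npz",**d); print(d["camera_matrix"],d["T"])
E
```

```text
pics
{'time': 0.0, 'qpos': array([ 1.03698922e+00,  3.42698915e-01,  1.52500174e+00, -5.78665577e-06,
        1.27538388e+00, -1.46018682e-01]), 'qvel': array([-0.00033992,  0.00119745,  0.00051569,  0.0018621 ,  0.00068286,
        0.00027822]), 'joint_efforts': array([-1.41966043e-04, -4.31243312e+01, -2.44220889e+01,  7.19633955e-02,
        5.57232206e-02, -7.24821189e-05]), 'tool_pos': array([0.19831096, 0.48567688, 0.22606264]), 'tool_rot': array([-3.14011584e+00, -2.11595487e-04,  2.75380576e+00]), 'contact_force': array([0.13960403, 0.25365827, 0.30586234]), 'torque': array([0.00778236, 0.01534924, 0.01546311]), 'opening': 0.09150339801670396}
[[372.06976742   0.         254.99235585]
 [  0.         372.06976742 185.76257041]
 [  0.           0.           1.        ]] [[ 0.70496318 -0.28312036  0.65028438 -0.07003002]
 [-0.7092183  -0.28919278  0.64294396 -0.56227341]
 [ 0.00602702 -0.9144454  -0.4046644   0.50251282]
 [ 0.          0.          0.          1.        ]]
[[390.90183039   0.         251.68137386]
 [  0.         390.90183039 189.63091642]
 [  0.           0.           1.        ]] [[ 0.01167516 -0.98364614  0.17973301  0.41837982]
 [-0.99987906 -0.00963749  0.01220627  0.08551867]
 [-0.01027447 -0.17985378 -0.9836397   1.03439008]
 [ 0.          0.          0.          1.        ]]
```

View pics/scene0.png

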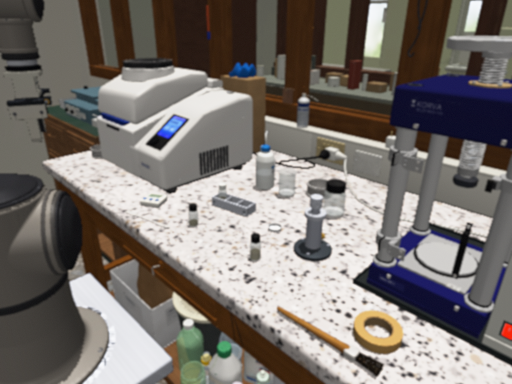

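View pics/top0.png

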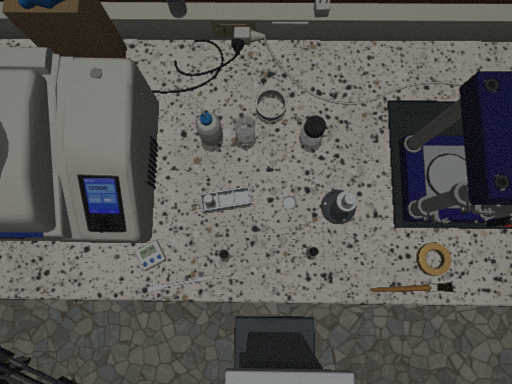

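Scene camera: vials at about (193,214) and (255,247), rack at (233,204), doser at (314,230). Top camera: vials at (224,255) and (313,252), rack at (226,200), doser at (342,205), cup at (289,203). I'll zoom in next.

```bash
cat > h.py <<'E'
import numpy as np,cv2
def load(n,k=0): return np.load(f"{n}{k}.npz")
def world(d,u,v,z=None):
    K=d["camera_matrix"];T=d["T"]
    if z is None: z=d["range_z"][int(round(v)),int(round(u))]
    return (T@np.array([(u-K[0,2])/K[0,0]*z,(v-K[1,2])/K[1,1]*z,z,1]))[:3]
def ray(d,u,v):
    K=d["camera_matrix"];T=d["T"]
    r=T[:3,:3]@np.array([(u-K[0,2])/K[0,0],(v-K[1,2])/K[1,1],1]); return T[:3,3],r
def plane(d,u,v,h):
    o,r=ray(d,u,v); return o+r*(h-o[2])/r[2]
def proj(d,p):
    T=np.linalg.inv(d["T"]);q=T[:3,:3]@np.array(p)+T[:3,3];K=d["camera_matrix"];return (K@q/q[2])[:2]
def two(d1,p1,d2,p2):
    o,r=ray(d1,*p1);q,s=ray(d2,*p2)
    A=np.stack([r,-s],1);t=np.linalg.lstsq(A,q-o,rcond=None)[0]
    a=o+r*t[0];b=q+s*t[1];return (a+b)/2,np.linalg.norm(a-b)
def cloud(d):
    K=d["camera_matrix"];T=d["T"];z=d["range_z"];v,u=np.indices(z.shape)
    P=np.stack([(u-K[0,2])/K[0,0]*z,(v-K[1,2])/K[1,1]*z,z],-1)
    W=P@T[:3,:3].T+T[:3,3]; W[z==0]=np.nan; return W
E
python3 - <<'E'
from h import *
t=load("top");s=load("scene")
def crop(d,x,y,w,h,f,n): cv2.imwrite(n,cv2.resize(d["img"][y:y+h,x:x+w,::-1],None,fx=f,fy=f,interpolation=cv2.INTER_CUBIC))
crop(t,190,170,180,110,4.4,"pics/tc.png");crop(s,170,170,180,110,4.4,"pics/sc.png")
W=cloud(t)
for n,(x0,y0,x1,y1) in dict(va=(212,243,236,270),vb=(300,240,326,265),rack=(195,180,258,218),dos=(318,182,362,226),cup=(278,190,302,214)).items():
    p=W[y0:y1,x0:x1].reshape(-1,3); 
    for lo,hi in((.006,.02),(.02,.035),(.04,.058),(.058,.08),(.095,.115),(.125,.16)):
        q=p[(p[:,2]>lo)&(p[:,2]<hi)]
        if len(q)>5: print(n,lo,hi,len(q),np.round(q.mean(0),4),np.round((q.min(0)+q.max(0))/2,4),np.round(np.ptp(q,axis=0),3))
E
```

```text
va 0.04 0.058 28 [0.4342 0.1655 0.0443] [0.435  0.1676 0.0488] [0.025 0.025 0.016]
va 0.058 0.08 62 [0.4362 0.1663 0.0616] [0.4371 0.1663 0.0625] [0.02  0.02  0.008]
vb 0.006 0.02 8 [ 0.4411 -0.0467  0.0121] [ 0.4419 -0.0501  0.0127] [0.023 0.014 0.01 ]
vb 0.04 0.058 27 [ 0.4414 -0.0512  0.0462] [ 0.4449 -0.0562  0.049 ] [0.025 0.023 0.018]
vb 0.058 0.08 61 [ 0.4448 -0.0557  0.0616] [ 0.4445 -0.055   0.0616] [0.02  0.02  0.007]
rack 0.006 0.02 143 [0.5764 0.1698 0.0112] [0.5771 0.1678 0.013 ] [0.062 0.126 0.014]
rack 0.02 0.035 292 [0.5788 0.1689 0.0265] [0.5796 0.1679 0.0275] [0.065 0.132 0.015]
rack 0.04 0.058 32 [0.5671 0.2044 0.0477] [0.5721 0.2078 0.0493] [0.024 0.023 0.017]
rack 0.058 0.08 62 [0.5729 0.208  0.065 ] [0.5732 0.2076 0.0631] [0.021 0.02  0.009]
dos 0.006 0.02 559 [ 0.5564 -0.1193  0.0122] [ 0.5643 -0.1298  0.0125] [0.091 0.09  0.012]
dos 0.02 0.035 19 [ 0.5553 -0.1193  0.0269] [ 0.5615 -0.1246  0.027 ] [0.033 0.026 0.014]
dos 0.04 0.058 21 [ 0.555  -0.1185  0.0494] [ 0.559  -0.1226  0.05  ] [0.028 0.024 0.016]
dos 0.058 0.08 14 [ 0.5563 -0.1152  0.0633] [ 0.558  -0.1175  0.0641] [0.023 0.012 0.012]
dos 0.095 0.115 201 [ 0.5599 -0.1249  0.1041] [ 0.5632 -0.1301  0.1026] [0.048 0.049 0.013]
dos 0.125 0.16 132 [ 0.5628 -0.1282  0.1408] [ 0.5632 -0.1291  0.1357] [0.026 0.026 0.021]
cup 0.006 0.02 29 [ 0.5761 -0.0024  0.0087] [5.748e-01 2.000e-04 9.300e-03] [0.036 0.035 0.006]
```

View pics/tc.png

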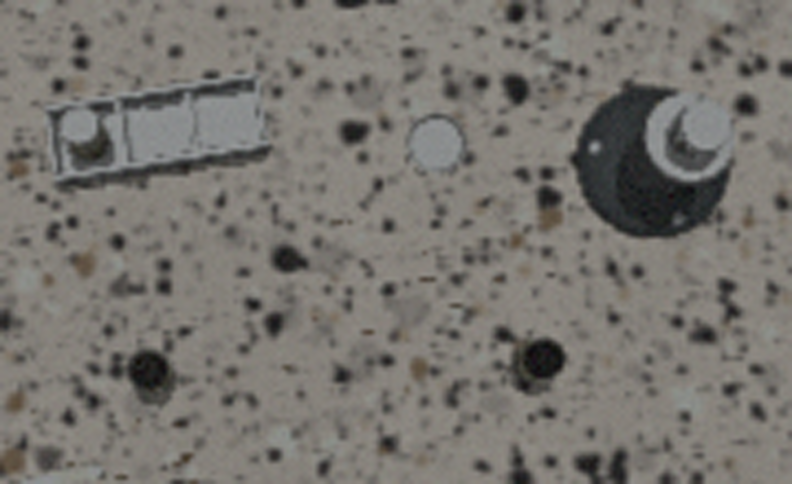

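View pics/sc.png

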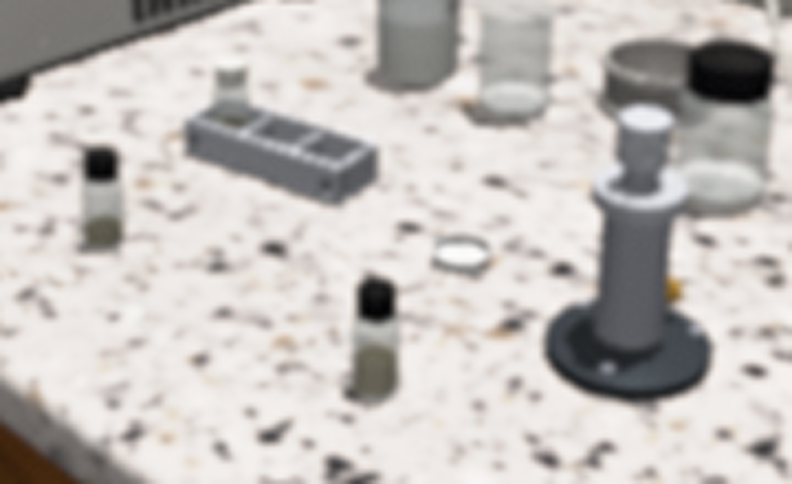

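```bash
python3 - <<'E'
from h import *
t=load("top");s=load("scene")
for nm,d,(x0,y0,x1,y1) in(("top",t,(195,180,258,218)),("scene",s,(205,180,262,220))):
    W=cloud(d)[y0:y1,x0:x1].reshape(-1,3);p=W[(W[:,2]>.024)&(W[:,2]<.033)]
    print(nm,len(p),cv2.minAreaRect((p[:,:2]*1000).astype(np.float32)),p[:,2].mean(),np.percentile(W[:,2],[50,75]))
# two-view: cap tops
def cen(d,box,f):
    x0,y0,x1,y1=box;g=cv2.cvtColor(d["img"],cv2.COLOR_RGB2GRAY)[y0:y1,x0:x1];m=f(g).astype(np.uint8)
    n,l,st,c=cv2.connectedComponentsWithStats(m);k=1+np.argmax(st[1:,4]);return c[k]+[x0,y0],st[k]
for n,tb,sb in(("a",(215,246,232,262),(184,198,202,224)),("b",(304,244,322,260),(245,228,265,250))):
    for th in (40,):
        a,sa=cen(t,tb,lambda g:g<th);b,sb_=cen(s,sb,lambda g:g<th)
        print(n,a,sa,b,sb_,two(t,a,s,b),plane(t,*a,.062))
# cloud from scene for vials/knob, collar
W=cloud(s)
for n,(x0,y0,x1,y1) in dict(va=(186,200,201,228),vb=(246,230,263,262),home=(217,182,228,198),knob=(305,192,326,206),col=(300,204,330,222)).items():
    p=W[y0:y1,x0:x1].reshape(-1,3)
    for lo,hi in((.03,.042),(.042,.058),(.055,.067),(.1,.11),(.12,.139),(.139,.15)):
        q=p[(p[:,2]>lo)&(p[:,2]<hi)]
        if len(q)>5: print(n,lo,hi,len(q),np.round(q.mean(0),4),np.round((q.min(0)+q.max(0))/2,4),np.round(np.ptp(q,axis=0),3))
print("table z",np.nanmedian(cloud(t)[225:240,200:350,2]),np.nanmedian(W[225:240,200:240,2]))
for n,d in(("t",t),("s",s)):
    cl=cloud(d);
    # knob silhouettes in top: points z> .135
    q=cl[(cl[...,2]>.136)&(cl[...,2]<.15)&(abs(cl[...,0]-.563)<.03)&(abs(cl[...,1]+.13)<.03)];print(n,len(q),q.mean(0),(q.min(0)+q.max(0))/2,np.median(q[:,2]),np.ptp(q,axis=0))
    q=cl[(cl[...,2]>.1)&(cl[...,2]<.11)&(abs(cl[...,0]-.563)<.04)&(abs(cl[...,1]+.13)<.04)];print(n,len(q),cv2.minEnclosingCircle((q[:,:2]*1000).astype(np.float32)),np.median(q[:,2]))
    q=cl[(cl[...,2]>.007)&(cl[...,2]<.02)&(abs(cl[...,0]-.563)<.07)&(abs(cl[...,1]+.13)<.07)];print(n,len(q),cv2.minEnclosingCircle((q[:,:2]*1000).astype(np.float32)),np.median(q[:,2]))
E
```

```text
top 228 ((579.3179931640625, 167.60337829589844), (46.789249420166016, 129.98411560058594), 9.848488807678223) 0.027500590782279313 [nan nan]
scene 247 ((644.321533203125, 179.01898193359375), (185.41513061523438, 134.24244689941406), 9.026900291442871) 0.027850843821305822 [nan nan]
a [223.62 253.98] [ 5  4  8  9 50] [192.5        207.14285714] [ 6  7  6  5 28] (array([0.4342561 , 0.16562675, 0.05481269]), np.float64(0.001335189455780946)) [0.43467743 0.16465114 0.062     ]
b [312.91071429 251.33928571] [ 5  4  9  8 56] [255.04255319 237.9787234 ] [ 7  6  7  8 47] (array([ 0.44376679, -0.05558728,  0.05408177]), np.float64(8.174479233009534e-05)) [ 0.44359211 -0.05447478  0.062     ]
va 0.03 0.042 41 [0.4279 0.1598 0.0359] [0.4302 0.1632 0.0362] [0.023 0.016 0.011]
va 0.042 0.058 56 [0.4289 0.1615 0.0493] [0.4313 0.164  0.0499] [0.024 0.02  0.016]
va 0.055 0.067 49 [0.4313 0.1645 0.0613] [0.432  0.1674 0.0603] [0.02 0.02 0.01]
vb 0.03 0.042 55 [ 0.4353 -0.0627  0.0361] [ 0.4385 -0.0591  0.036 ] [0.021 0.021 0.012]
vb 0.042 0.058 71 [ 0.4365 -0.0608  0.0484] [ 0.4404 -0.057   0.0491]
[... 1073 characters left out ...]
 [0.02  0.024 0.012]
table z -0.0004966710600984303 0.0017882474586110586
t 121 [ 0.56298449 -0.12910447  0.14183657] [ 0.56322054 -0.12925178  0.14115197] 0.14192661254370698 [0.02577056 0.0253701  0.01011555]
t 190 ((563.4724731445312, -130.30458068847656), 25.134632110595703) 0.1044047384606826
t 547 ((563.8709716796875, -129.5081024169922), 45.755088806152344) 0.012394100412225662
s 94 [ 0.55748485 -0.13218946  0.14249154] [ 0.56230626 -0.13012982  0.14113142] 0.14365780580278859 [0.02983133 0.02752844 0.01020258]
s 179 ((560.724853515625, -130.49317932128906), 25.204002380371094) 0.10645426356350768
s 539 ((562.5114135742188, -129.34762573242188), 48.21662902832031) 0.014310961365782526
```

```bash
cat >> h.py <<'E'
def rel(p,yaw=None):
    from cell import status
    from scipy.spatial.transform import Rotation as R
    o=status.observe();R0=R.from_euler("xyz",o["tool_rot"])
    sh=R0.inv().apply(np.array(p)-o["tool_pos"])
    tr=(R0.inv()*R.from_euler("xyz",[np.pi,0,yaw])).as_rotvec() if yaw is not None else np.zeros(3)
    print("t",round(o["time"],2),"pos",np.round(o["tool_pos"],4),"rot",np.round(o["tool_rot"],4),"open",round(o["opening"],4),"F",np.round(o["contact_force"],1))
    print("shift",np.round(sh,4),"turn",np.round(tr,4))
E
python3 - <<'E'
from h import *
W=cloud(load("top"))
for n,(x0,y0,x1,y1) in dict(bottle=(195,108,226,150),beaker=(232,112,260,148),jar=(298,112,328,154)).items():
    q=W[y0:y1,x0:x1].reshape(-1,3);q=q[q[:,2]>.02];print(n,np.round(q.min(0),3),np.round(q.max(0),3))
q=W[(W[...,2]>.05)&(W[...,0]<.8)&(W[...,1]>.25)];print("left",q.min(0),q[:,1].min())
rel([.4345,.166,.16],1.742)
E
```

```text
bottle [0.727 0.18  0.02 ] [0.787 0.242 0.18 ]
beaker [0.733 0.081 0.02 ] [0.816 0.145 0.082]
jar [ 0.726 -0.087  0.02 ] [ 0.783 -0.029  0.102]
left [0.18667466 0.34542097 0.05003701] 0.3454209712552233
t 0.1 pos [0.1983 0.4857 0.2261] rot [-3.1402e+00 -2.0000e-04  2.7538e+00] open 0.0921 F [-0.2  0.1 -0.3]
shift [-0.3395 -0.2066  0.0663] turn [-1.4000e-03  5.0000e-04  1.0118e+00]
```

{"name": "jog_arm", "arguments": {
  "series": [
    [0.1, [-0.034, -0.021, 0.007], [0, 0, 0.1]],
    [0.1, [-0.068, -0.042, 0.013], [0, 0, 0.2]],
    [0.1, [-0.102, -0.063, 0.02], [0, 0, 0.3]],
    [0.1, [-0.136, -0.084, 0.026], [0, 0, 0.4]],
    [0.1, [-0.17, -0.105, 0.033], [0, 0, 0.5]],
    [0.1, [-0.204, -0.126, 0.04], [0, 0, 0.6]],
    [0.1, [-0.238, -0.147, 0.046], [0, 0, 0.7]],
    [0.1, [-0.272, -0.168, 0.053], [0, 0, 0.8]],
    [0.1, [-0.306, -0.188, 0.06], [0, 0, 0.9]],
    [0.1, [-0.3395, -0.2066, 0.066], [0, 0, 1.0118]],
    [0.1, [-0.3395, -0.2066, 0.066], [0, 0, 1.0118]],
    [0.1, [-0.3395, -0.2066, 0.066], [0, 0, 1.0118]]
  ],
  "squeeze": 12
}}

```text
time: 1.1
tool_pos: [0.4352, 0.1648, 0.16]
tool_rot: [-3.14, -0.0, 1.738]
contact_force: [-0.3, 0.2, -0.2]
opening: 0.0506
```

```bash
python3 - <<'E'
from h import *
rel([.4345,.166,.033],1.742)
E
```

```text
t 1.1 pos [0.4352 0.1648 0.16  ] rot [-3.1400e+00 -1.0000e-04  1.7384e+00] open 0.0506 F [-0.3  0.2 -0.2]
shift [ 0.0013 -0.0003  0.127 ] turn [-0.0016 -0.0001 -0.0036]
```

{"name": "jog_arm", "arguments": {
  "series": [
    [0.1, [0.0005, 0, 0.03], [0, 0, 0]],
    [0.1, [0.001, 0, 0.06], [0, 0, 0]],
    [0.1, [0.001, 0, 0.09], [0, 0, 0]],
    [0.1, [0.001, 0, 0.115], [0, 0, 0]],
    [0.1, [0.001, 0, 0.127], [0, 0, 0]],
    [0.1, [0.001, 0, 0.127], [0, 0, 0]],
    [-1, [0.001, 0, 0.127], [0, 0, 0]],
    [-1, [0.001, 0, 0.127], [0, 0, 0]],
    [-1, [0.001, 0, 0.127], [0, 0, 0]],
    [-1, [0.001, 0, 0.127], [0, 0, 0]],
    [-1, [0.001, 0, 0.127], [0, 0, 0]],
    [-1, [0.001, 0, 0.127], [0, 0, 0]]
  ],
  "squeeze": 12
}}

```text
time: 2.1
tool_pos: [0.4351, 0.1676, 0.0347]
tool_rot: [3.14, -0.0, 1.742]
contact_force: [-0.4, 0.3, 7.0]
opening: 0.0258
```

```bash
python3 - <<'E'
from h import *
rel([.579,.1675,.1],1.742)
E
```

```text
t 2.1 pos [0.4351 0.1676 0.0347] rot [ 3.1397e+00 -3.0000e-04  1.7420e+00] open 0.0258 F [-0.4  0.3  7. ]
shift [-0.0246  0.1419 -0.0651] turn [ 0.0019 -0.0003  0.    ]
```

{"name": "jog_arm", "arguments": {
  "series": [
    [-1, [0, 0, -0.015], [0, 0, 0]],
    [-1, [0, 0, -0.035], [0, 0, 0]],
    [-1, [0, 0, -0.055], [0, 0, 0]],
    [-1, [0, 0, -0.07], [0, 0, 0]],
    [-1, [0, 0, -0.07], [0, 0, 0]]
  ]
}}

```text
time: 2.52
tool_pos: [0.4363, 0.1677, 0.1065]
tool_rot: [3.136, -0.0, 1.742]
contact_force: [-0.0, 0.3, 0.3]
opening: 0.0263
```

```bash
cat >> h.py <<'E'
def look(k,tb,sb,f=4):
    from cell import eyes
    out=[]
    for n,b in(("top",tb),("scene",sb)):
        d=eyes.read_camera(n);np.savez(f"{n}{k}.npz",**d)
        x,y,w,h=b;out.append(cv2.resize(d["img"][y:y+h,x:x+w,::-1],(395,int(395*h/w)),interpolation=cv2.INTER_CUBIC))
    H=max(o.shape[0] for o in out)
    cv2.imwrite(f"pics/l{k}.png",np.hstack([cv2.copyMakeBorder(o,0,H-o.shape[0],0,5,0) for o in out]))
E
python3 - <<'E'
from h import *
rel([.579,.1675,.1],1.742)
look(1,(180,170,120,110),(160,140,120,110))
E
```

```text
t 2.52 pos [0.4363 0.1677 0.1065] rot [ 3.1357e+00 -3.0000e-04  1.7419e+00] open 0.0263 F [-0.   0.3  0.3]
shift [-0.0245  0.1405  0.0074] turn [ 0.0059 -0.0003 -0.0001]
```

View pics/l1.png

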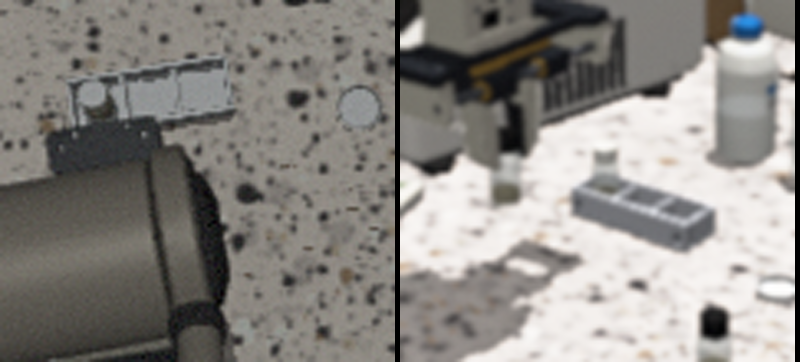

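The vial is held: in the scene crop its glass shows below the fingers at (505,185). I'll measure where its bottom sits.

```bash
python3 - <<'E'
from h import *
d=load("scene",1);W=cloud(d)
for r in range(184,208,1):
    row=W[r,182:204];k=(row[:,2]>.01)&(abs(row[:,0]-.436)<.03)&(abs(row[:,1]-.167)<.03);q=row[k]
    if len(q): print(r,len(q),np.round(q.mean(0),4),np.where(k)[0][[0,-1]]+182)
E
```

```text
184 18 [0.4306 0.1588 0.1244] [182 200]
185 15 [0.4315 0.158  0.1215] [185 199]
186 17 [0.4287 0.1589 0.1194] [182 199]
187 15 [0.4278 0.158  0.1172] [183 198]
188 12 [0.4239 0.1564 0.1161] [184 196]
189 15 [0.4222 0.1591 0.113 ] [182 196]
190 13 [0.4248 0.1589 0.1095] [184 196]
191 11 [0.4275 0.1587 0.1059] [186 196]
192 11 [0.4282 0.16   0.1024] [186 196]
193 11 [0.4284 0.1605 0.0994] [186 196]
194 11 [0.428  0.1604 0.0967] [186 196]
195 11 [0.4285 0.1613 0.0934] [186 196]
196 11 [0.4283 0.1613 0.0906] [186 196]
197 11 [0.4278 0.161  0.0881] [186 196]
198 11 [0.4276 0.161  0.0853] [186 196]
199 11 [0.4276 0.1613 0.0823] [186 196]
200 10 [0.4283 0.1605 0.0795] [187 196]
201 10 [0.4286 0.1611 0.0763] [187 196]
202 7 [0.4256 0.1594 0.075 ] [188 194]
```

{"name": "jog_arm", "arguments": {
  "series": [
    [-1, [-0.003, 0.018, 0], [0, 0, 0]],
    [-1, [-0.008, 0.045, 0], [0, 0, 0]],
    [-1, [-0.013, 0.075, 0], [0, 0, 0]],
    [-1, [-0.018, 0.105, 0], [0, 0, 0]],
    [-1, [-0.022, 0.13, 0], [0, 0, 0]],
    [-1, [-0.0235, 0.141, 0], [0, 0, 0]],
    [-1, [-0.0235, 0.141, 0], [0, 0, 0]],
    [-1, [-0.0235, 0.141, 0], [0, 0, 0]]
  ]
}}

```text
time: 3.28
tool_pos: [0.5765, 0.168, 0.1018]
tool_rot: [-3.138, -0.0, 1.742]
contact_force: [-0.5, 0.1, -0.7]
opening: 0.0258
```

```bash
python3 - <<'E'
from h import *
rel([.579,.1685,.039],1.742)
look(2,(180,170,120,110),(190,150,90,80))
E
```

```text
t 3.28 pos [0.5765 0.168  0.1018] rot [-3.1382e+00 -1.0000e-04  1.7417e+00] open 0.0258 F [-0.5  0.1 -0.7]
shift [0.0001 0.0028 0.0628] turn [-0.0034 -0.0001 -0.0003]
```

View pics/l2.png

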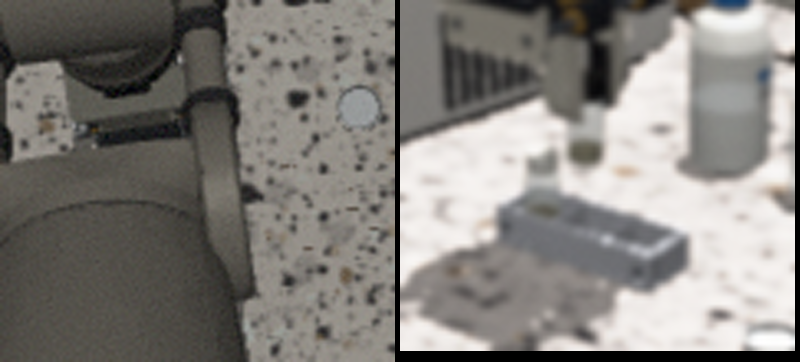

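```bash
python3 - <<'E'
from h import *
d=load("scene",2);W=cloud(d)
q=W[(W[...,2]>.075)&(W[...,2]<.085)&(abs(W[...,0]-.576)<.03)&(abs(W[...,1]-.167)<.03)];print(len(q),q.mean(0),"centre~",q.mean(0)[:2]+.0105*np.array([.71,.70]),q.min(0),q.max(0))
q=W[(W[...,2]>.035)&(W[...,2]<.05)&(abs(W[...,0]-.572)<.03)&(abs(W[...,1]-.208)<.03)];print("home",len(q),q.mean(0)[:2]+.0105*np.array([.71,.70]))
q=W[(W[...,2]>.024)&(W[...,2]<.034)&(abs(W[...,0]-.579)<.06)&(abs(W[...,1]-.168)<.09)];print(cv2.minAreaRect((q[:,:2]*1000).astype(np.float32)))
E
```

```text
32 [0.56688149 0.16188407 0.08020747] centre~ [0.57433649 0.16923407] [0.55937632 0.15410593 0.07581551] [0.58176744 0.17765874 0.08482459]
home 40 [0.57044856 0.2108156 ]
((576.6092529296875, 167.84326171875), (49.96952819824219, 131.49673461914062), 9.4542875289917)
```

{"name": "jog_arm", "arguments": {
  "series": [
    [-1, [-0.001, 0.002, 0.008], [0, 0, 0]],
    [-1, [-0.0015, 0.0022, 0.02], [0, 0, 0]],
    [-1, [-0.0015, 0.0022, 0.034], [0, 0, 0]],
    [-1, [-0.0015, 0.0022, 0.048], [0, 0, 0]],
    [-1, [-0.0015, 0.0022, 0.057], [0, 0, 0]],
    [-1, [-0.0015, 0.0022, 0.06], [0, 0, 0]],
    [-1, [-0.0015, 0.0022, 0.06], [0, 0, 0]],
    [-1, [-0.0015, 0.0022, 0.06], [0, 0, 0]]
  ]
}}

```text
time: 4.05
tool_pos: [0.58, 0.1673, 0.0441]
tool_rot: [3.141, -0.0, 1.742]
contact_force: [0.5, 0.6, -0.3]
opening: 0.0261
```

```bash
python3 - <<'E'
from h import *
rel([.579,.1685,.038],1.742)
look(3,(180,170,120,110),(190,150,90,80))
E
```

```text
t 4.05 pos [0.58   0.1673 0.0441] rot [ 3.1411e+00 -1.0000e-04  1.7421e+00] open 0.0261 F [ 0.5  0.6 -0.3]
shift [ 0.0014 -0.0008  0.0061] turn [ 0.0005 -0.0001  0.0001]
```

View pics/l3.png

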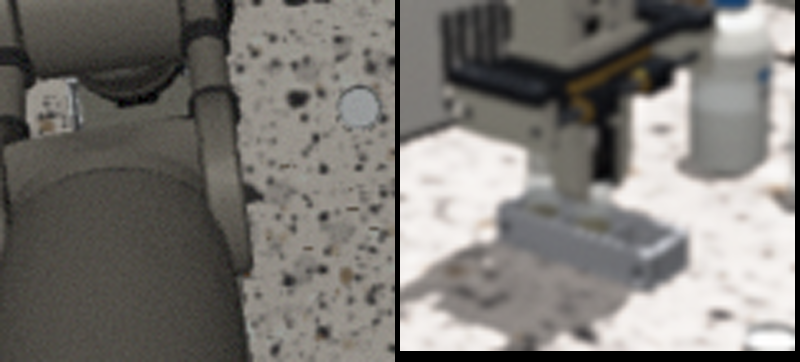

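Vial A is inside the middle cell (crop (590,215)) and not touching anything. It needs about 6 mm more, so I'll lower in small steps.

{"name": "jog_arm", "arguments": {
  "series": [
    [-1, [0, 0, 0.003], [0, 0, 0]],
    [-1, [0, 0, 0.005], [0, 0, 0]],
    [-1, [0, 0, 0.006], [0, 0, 0]],
    [-1, [0, 0, 0.006], [0, 0, 0]]
  ]
}}

```text
time: 4.48
tool_pos: [0.5801, 0.1672, 0.0386]
tool_rot: [3.141, -0.0, 1.742]
contact_force: [-1.1, -0.7, 5.5]
opening: 0.0263
```

{"name": "jog_arm", "arguments": {
  "series": [
    [-0.2, [0, 0, 0], [0, 0, 0]],
    [-0.1, [0, 0, 0], [0, 0, 0]],
    [0.05, [0, 0, 0], [0, 0, 0]],
    [0.05, [0, 0, 0], [0, 0, 0]],
    [0.05, [0, 0, -0.02], [0, 0, 0]],
    [0.05, [0, 0, -0.05], [0, 0, 0]],
    [0.05, [0, 0, -0.08], [0, 0, 0]],
    [0.05, [0, 0, -0.11], [0, 0, 0]],
    [0.05, [0, 0, -0.12], [0, 0, 0]],
    [0.05, [0, 0, -0.12], [0, 0, 0]]
  ]
}}

```text
time: 5.32
tool_pos: [0.5815, 0.1674, 0.1607]
tool_rot: [3.135, 0.0, 1.742]
contact_force: [-0.3, 0.8, -0.3]
opening: 0.0482
```

```bash
python3 - <<'E'
from h import *
rel([.4435,-.0555,.158],1.742)
E
```

```text
t 5.32 pos [0.5815 0.1674 0.1607] rot [3.1354 0.     1.742 ] open 0.0482 F [-0.3  0.8 -0.3]
shift [-0.1962 -0.174   0.0017] turn [0.0062 0.     0.    ]
```

{"name": "jog_arm", "arguments": {
  "series": [
    [0.1, [-0.025, -0.022, 0], [0, 0, 0]],
    [0.1, [-0.053, -0.047, 0], [0, 0, 0]],
    [0.1, [-0.081, -0.072, 0], [0, 0, 0]],
    [0.1, [-0.109, -0.097, 0], [0, 0, 0]],
    [0.1, [-0.137, -0.122, 0], [0, 0, 0]],
    [0.1, [-0.165, -0.147, 0], [0, 0, 0]],
    [0.1, [-0.188, -0.167, 0], [0, 0, 0]],
    [0.1, [-0.196, -0.174, 0], [0, 0, 0]],
    [0.1, [-0.196, -0.174, 0], [0, 0, 0]],
    [0.1, [-0.196, -0.174, 0], [0, 0, 0]],
    [0.1, [-0.196, -0.174, 0], [0, 0, 0]]
  ]
}}

```text
time: 6.23
tool_pos: [0.4422, -0.0548, 0.1571]
tool_rot: [-3.141, -0.001, 1.742]
contact_force: [0.0, -0.3, -0.4]
opening: 0.0504
```

```bash
python3 - <<'E'
from h import *
rel([.4435,-.0555,.033],1.742)
look(4,(180,150,150,140),(180,150,130,120))
d=load("scene",4);W=cloud(d)
q=W[(W[...,2]>.035)&(W[...,2]<.075)&(abs(W[...,0]-.576)<.05)&(abs(W[...,1]-.175)<.1)]
l=cv2.kmeans(q[:,:2].astype(np.float32),2,None,(3,50,1e-5),5,0)
print(l[2]+.0105*np.array([.71,.7]))
E
```

```text
t 6.23 pos [ 0.4422 -0.0548  0.1571] rot [-3.1411e+00 -8.0000e-04  1.7424e+00] open 0.0504 F [ 0.  -0.3 -0.4]
shift [-0.001   0.0013  0.1241] turn [-0.0005 -0.0008  0.0004]
[[0.57282049 0.21175175]
 [0.58080781 0.16996061]]
```

View pics/l4.png

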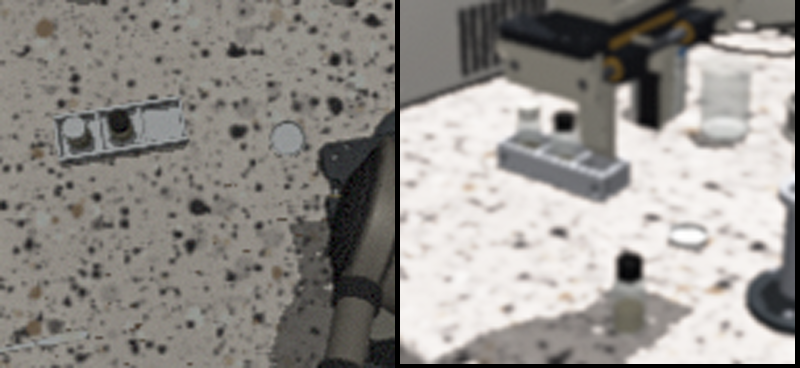

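Vial A stands upright in the middle cell (top crop (121,120)). Next is vial B.

{"name": "jog_arm", "arguments": {
  "series": [
    [0.1, [-0.0005, 0.001, 0.03], [0, 0, 0]],
    [0.1, [-0.0005, 0.001, 0.06], [0, 0, 0]],
    [0.1, [-0.0005, 0.001, 0.09], [0, 0, 0]],
    [0.1, [-0.0005, 0.001, 0.113], [0, 0, 0]],
    [0.1, [-0.0005, 0.001, 0.123], [0, 0, 0]],
    [0.1, [-0.0005, 0.001, 0.123], [0, 0, 0]],
    [-1, [-0.0005, 0.001, 0.123], [0, 0, 0]],
    [-1, [-0.0005, 0.001, 0.123], [0, 0, 0]],
    [-1, [-0.0005, 0.001, 0.123], [0, 0, 0]],
    [-1, [-0.0005, 0.001, 0.123], [0, 0, 0]],
    [-1, [-0.0005, 0.001, 0.123], [0, 0, 0]],
    [-1, [-0.0005, 0.001, 0.123], [0, 0, 0]]
  ]
}}

```text
time: 7.33
tool_pos: [0.4435, -0.0561, 0.0355]
tool_rot: [3.14, 0.001, 1.742]
contact_force: [0.0, 0.9, 6.0]
opening: 0.0262
```

{"name": "jog_arm", "arguments": {
  "series": [
    [-1, [0, 0, -0.015], [0, 0, 0]],
    [-1, [0, 0, -0.035], [0, 0, 0]],
    [-1, [0, 0, -0.055], [0, 0, 0]],
    [-1, [0, 0, -0.072], [0, 0, 0]],
    [-1, [0, 0, -0.075], [0, 0, 0]],
    [-1, [0, 0, -0.075], [0, 0, 0]],
    [-1, [0, 0, -0.075], [0, 0, 0]]
  ]
}}

```text
time: 7.92
tool_pos: [0.4425, -0.0559, 0.1092]
tool_rot: [-3.141, -0.0, 1.742]
contact_force: [-0.2, -0.3, -0.1]
opening: 0.0262
```

```bash
python3 - <<'E'
from h import *
rel([.587,.126,.106],1.742)
look(5,(180,150,150,140),(180,150,130,120))
d=load("scene",5);W=cloud(d)
q=W[(W[...,2]>.055)&(W[...,2]<.095)&(abs(W[...,0]-.4435)<.03)&(abs(W[...,1]+.0555)<.03)];print(len(q),q.mean(0),"centre~",q.mean(0)[:2]+.0105*np.array([.71,.70]),q.min(0))
E
```

```text
t 7.92 pos [ 0.4425 -0.0559  0.1092] rot [-3.1411e+00 -3.0000e-04  1.7420e+00] open 0.0262 F [-0.2 -0.3 -0.1]
shift [0.1546 0.1734 0.0031] turn [-0.0005 -0.0003 -0.    ]
96 [ 0.43376279 -0.06225888  0.08570527] centre~ [ 0.44121779 -0.05490888] [ 0.42586746 -0.07010091  0.07501527]
```

View pics/l5.png

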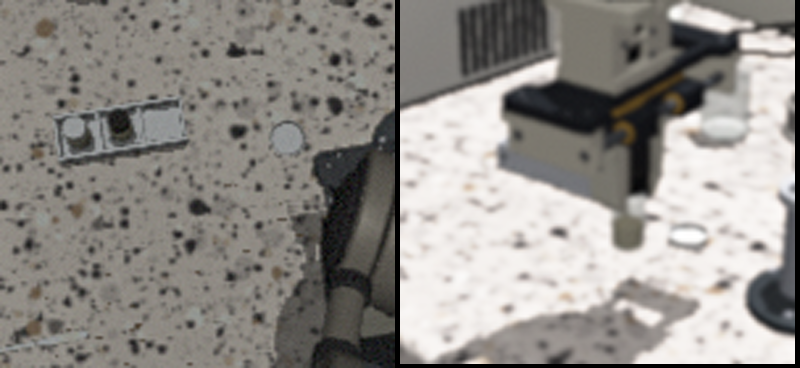

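{"name": "jog_arm", "arguments": {
  "series": [
    [-1, [0.01, 0.011, 0], [0, 0, 0]],
    [-1, [0.028, 0.031, 0], [0, 0, 0]],
    [-1, [0.05, 0.056, 0], [0, 0, 0]],
    [-1, [0.072, 0.081, 0], [0, 0, 0]],
    [-1, [0.094, 0.106, 0], [0, 0, 0]],
    [-1, [0.116, 0.131, 0], [0, 0, 0]],
    [-1, [0.136, 0.153, 0], [0, 0, 0]],
    [-1, [0.15, 0.168, 0], [0, 0, 0]],
    [-1, [0.1546, 0.1734, 0], [0, 0, 0]],
    [-1, [0.1546, 0.1734, 0], [0, 0, 0]],
    [-1, [0.1546, 0.1734, 0], [0, 0, 0]],
    [-1, [0.1546, 0.1734, 0], [0, 0, 0]]
  ]
}}

```text
time: 9.02
tool_pos: [0.5864, 0.1248, 0.1091]
tool_rot: [-3.14, 0.0, 1.741]
contact_force: [-0.7, -0.6, -0.1]
opening: 0.0255
```

```bash
python3 - <<'E'
from h import *
rel([.587,.1258,.046],1.742)
look(6,(180,150,150,140),(190,140,100,90))
d=load("scene",6);W=cloud(d)
q=W[(W[...,2]>.075)&(W[...,2]<.085)&(abs(W[...,0]-.587)<.03)&(abs(W[...,1]-.126)<.03)];print(len(q),"centre~",q.mean(0)[:2]+.0105*np.array([.71,.70]),q.min(0))
q=W[(W[...,2]>.024)&(W[...,2]<.034)&(abs(W[...,0]-.579)<.06)&(abs(W[...,1]-.168)<.09)];c,_,a=r=cv2.minAreaRect((q[:,:2]*1000).astype(np.float32));print(r,"cell2",c[0]+42*np.sin(np.radians(9.8)),c[1]-42*np.cos(np.radians(9.8)))
E
```

```text
t 9.02 pos [0.5864 0.1248 0.1091] rot [-3.1398e+00  1.0000e-04  1.7412e+00] open 0.0255 F [-0.7 -0.6 -0.1]
shift [0.0009 0.0008 0.0631] turn [-0.0018  0.0001 -0.0008]
28 centre~ [0.58516601 0.12587326] [0.57025399 0.11016872 0.07626975]
((577.4978637695312, 168.27760314941406), (50.6006965637207, 131.4109344482422), 10.981873512268066) cell2 584.6466627345046 126.89047141310748
```

View pics/l6.png

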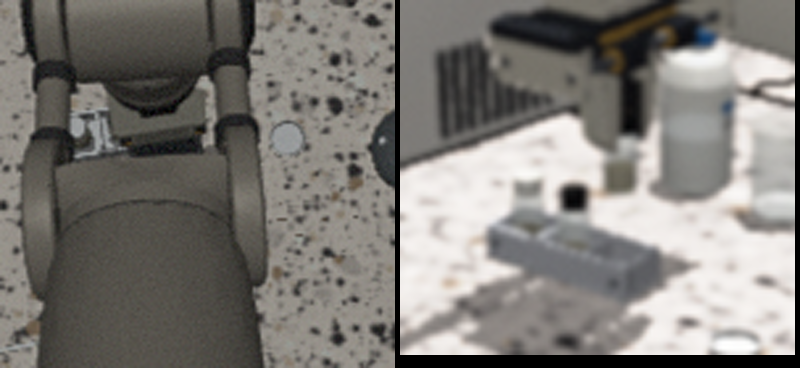

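The vial is centred over cell_2 to about 1 mm (crop (622,170)). Lowering.

{"name": "jog_arm", "arguments": {
  "series": [
    [-1, [0.0008, 0, 0.01], [0, 0, 0]],
    [-1, [0.001, 0, 0.025], [0, 0, 0]],
    [-1, [0.001, 0, 0.04], [0, 0, 0]],
    [-1, [0.001, 0, 0.053], [0, 0, 0]],
    [-1, [0.001, 0, 0.062], [0, 0, 0]],
    [-1, [0.001, 0, 0.066], [0, 0, 0]],
    [-1, [0.001, 0, 0.069], [0, 0, 0]],
    [-1, [0.001, 0, 0.07], [0, 0, 0]],
    [-1, [0.001, 0, 0.07], [0, 0, 0]],
    [-1, [0.001, 0, 0.07], [0, 0, 0]]
  ]
}}

```text
time: 9.95
tool_pos: [0.5877, 0.127, 0.0404]
tool_rot: [3.14, 0.0, 1.742]
contact_force: [0.4, 0.2, -1.5]
opening: 0.0262
```

{"name": "jog_arm", "arguments": {
  "series": [
    [-1, [0, 0, 0.001], [0, 0, 0]],
    [-1, [0, 0, 0.002], [0, 0, 0]],
    [-1, [0, 0, 0.002], [0, 0, 0]]
  ]
}}

```text
time: 10.2
tool_pos: [0.5879, 0.127, 0.0395]
tool_rot: [3.139, 0.0, 1.742]
contact_force: [-2.7, 0.2, 9.0]
opening: 0.026
```

Seated on the floor (9 N). Releasing and rising.

{"name": "jog_arm", "arguments": {
  "series": [
    [-0.2, [0, 0, 0], [0, 0, 0]],
    [-0.1, [0, 0, 0], [0, 0, 0]],
    [0.05, [0, 0, 0], [0, 0, 0]],
    [0.05, [0, 0, 0], [0, 0, 0]],
    [0.05, [0, 0, -0.02], [0, 0, 0]],
    [0.05, [0, 0, -0.05], [0, 0, 0]],
    [0.05, [0, 0, -0.09], [0, 0, 0]],
    [0.2, [0, 0, -0.13], [0, 0, 0]],
    [0.2, [0, 0, -0.17], [0, 0, 0]],
    [0.2, [0, 0, -0.185], [0, 0, 0]],
    [0.2, [0, 0, -0.185], [0, 0, 0]]
  ]
}}

```text
time: 11.12
tool_pos: [0.5893, 0.1272, 0.2279]
tool_rot: [3.132, 0.001, 1.742]
contact_force: [-0.4, -0.5, 0.2]
opening: 0.0551
```

```bash
python3 - <<'E'
from h import *
rel([.563,-.13,.225],1.742)
E
```

```text
t 11.12 pos [0.5893 0.1272 0.2279] rot [3.1322e+00 7.0000e-04 1.7421e+00] open 0.0551 F [-0.4 -0.5  0.2]
shift [-0.2489 -0.0698  0.0024] turn [0.0094 0.0007 0.0001]
```

{"name": "jog_arm", "arguments": {
  "series": [
    [0.3, [-0.02, -0.006, 0], [0, 0, 0]],
    [0.3, [-0.05, -0.014, 0], [0, 0, 0]],
    [0.3, [-0.085, -0.024, 0], [0, 0, 0]],
    [0.3, [-0.12, -0.034, 0], [0, 0, 0]],
    [0.3, [-0.155, -0.044, 0], [0, 0, 0]],
    [0.3, [-0.19, -0.054, 0], [0, 0, 0]],
    [0.3, [-0.22, -0.062, 0], [0, 0, 0]],
    [0.3, [-0.24, -0.068, 0], [0, 0, 0]],
    [0.3, [-0.249, -0.07, 0], [0, 0, 0]],
    [0.3, [-0.249, -0.07, 0], [0, 0, 0]],
    [0.3, [-0.249, -0.07, 0], [0, 0, 0]],
    [0.3, [-0.249, -0.07, 0], [0, 0, 0]]
  ]
}}

```text
time: 12.12
tool_pos: [0.5607, -0.1289, 0.2222]
tool_rot: [-3.141, -0.001, 1.743]
contact_force: [-0.6, -0.7, 0.5]
opening: 0.06
```

```bash
python3 - <<'E'
from h import *
rel([.563,-.13,.115],1.742)
look(7,(180,150,180,140),(190,140,160,120))
E
```

```text
t 12.12 pos [ 0.5607 -0.1289  0.2222] rot [-3.1410e+00 -1.1000e-03  1.7433e+00] open 0.06 F [-0.6 -0.7  0.5]
shift [-0.0016  0.0021  0.1072] turn [-0.0006 -0.0011  0.0013]
```

View pics/l7.png

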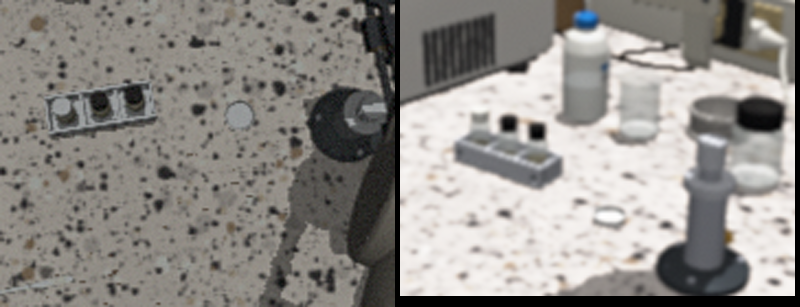

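Both vials stand in the free cells: top crop (98,103) and (134,97), scene crop (508,125) and (537,130). Now down to the knob.

{"name": "jog_arm", "arguments": {
  "series": [
    [0.3, [-0.001, 0.001, 0.025], [0, 0, 0]],
    [0.3, [-0.001, 0.0015, 0.05], [0, 0, 0]],
    [0.3, [-0.001, 0.0015, 0.075], [0, 0, 0]],
    [0.3, [-0.001, 0.0015, 0.095], [0, 0, 0]],
    [0.3, [-0.001, 0.0015, 0.106], [0, 0, 0]],
    [0.3, [-0.001, 0.0015, 0.107], [0, 0, 0]],
    [0.3, [-0.001, 0.0015, 0.107], [0, 0, 0]],
    [0.3, [-0.001, 0.0015, 0.107], [0, 0, 0]]
  ]
}}

```text
time: 12.88
tool_pos: [0.5632, -0.131, 0.117]
tool_rot: [3.14, 0.001, 1.743]
contact_force: [-0.2, -0.1, 0.1]
opening: 0.0598
```

```bash
python3 - <<'E'
from h import *
rel([.563,-.13,.115],1.742)
look(8,(280,150,100,90),(270,150,90,110))
E
```

```text
t 12.88 pos [ 0.5632 -0.131   0.117 ] rot [3.1396e+00 1.1000e-03 1.7426e+00] open 0.0598 F [-0.2 -0.1  0.1]
shift [ 0.001  -0.0001  0.002 ] turn [0.002  0.0011 0.0006]
```

View pics/l8.png

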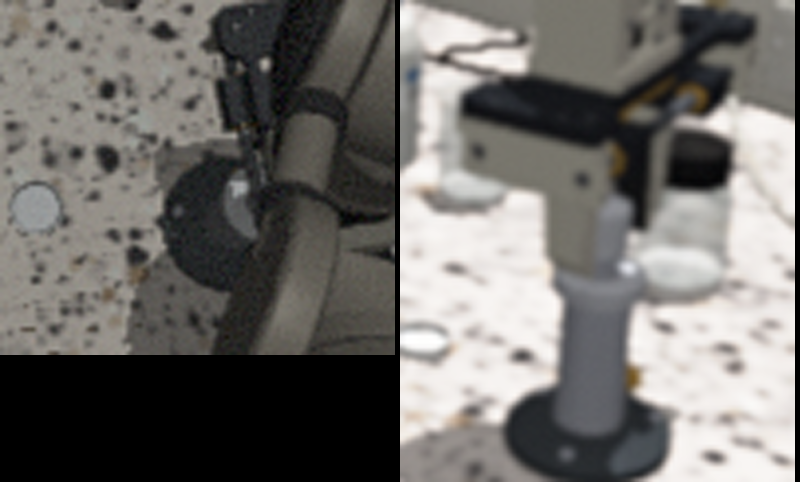

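{"name": "jog_arm", "arguments": {
  "series": [
    [0.0, [0.001, 0, 0.002], [0, 0, 0]],
    [-0.2, [0.001, 0, 0.002], [0, 0, 0]],
    [-0.3, [0.001, 0, 0.002], [0, 0, 0]],
    [-0.5, [0.001, 0, 0.002], [0, 0, 0]],
    [-1, [0.001, 0, 0.002], [0, 0, 0]],
    [-1, [0.001, 0, 0.002], [0, 0, 0]],
    [-1, [0.001, 0, 0.002], [0, 0, 0]]
  ],
  "squeeze": 20
}}

```text
time: 13.57
tool_pos: [0.5623, -0.1301, 0.1138]
tool_rot: [3.141, 0.0, 1.742]
contact_force: [0.7, -0.0, -0.1]
opening: 0.0278
```

```bash
python3 - <<'E'
from h import *
rel([.563,-.13,.155],1.742)
look(9,(280,150,100,90),(270,150,90,110))
E
```

```text
t 13.57 pos [ 0.5623 -0.1301  0.1138] rot [3.1411 0.     1.7419] open 0.0278 F [ 0.7 -0.  -0.1]
shift [ 0.      0.0007 -0.0412] turn [ 0.0005  0.     -0.0001]
```

View pics/l9.png

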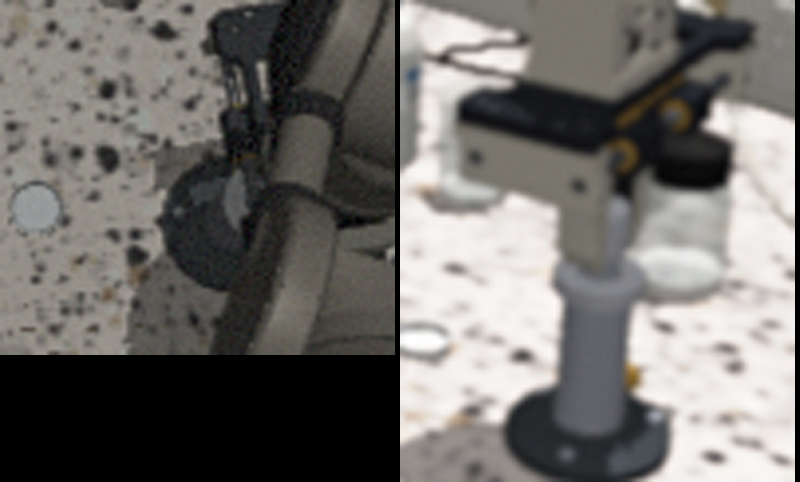

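The knob is held (opening 27.8 mm) with no side force. I'll pull slowly, the first half now.

{"name": "jog_arm", "arguments": {
  "series": [
    [-1, [0, 0, -0.002], [0, 0, 0]],
    [-1, [0, 0, -0.005], [0, 0, 0]],
    [-1, [0, 0, -0.008], [0, 0, 0]],
    [-1, [0, 0, -0.011], [0, 0, 0]],
    [-1, [0, 0, -0.014], [0, 0, 0]],
    [-1, [0, 0, -0.017], [0, 0, 0]],
    [-1, [0, 0, -0.02], [0, 0, 0]],
    [-1, [0, 0, -0.02], [0, 0, 0]],
    [-1, [0, 0, -0.02], [0, 0, 0]]
  ]
}}

```text
time: 14.42
tool_pos: [0.5622, -0.1301, 0.1339]
tool_rot: [3.141, 0.0, 1.742]
contact_force: [0.6, 0.3, -2.4]
opening: 0.0277
```

```bash
python3 - <<'E'
from h import *
rel([.5623,-.1301,.1538],1.742)
look(10,(280,150,100,90),(270,150,90,110))
E
```

```text
t 14.42 pos [ 0.5622 -0.1301  0.1339] rot [3.1413e+00 1.0000e-04 1.7420e+00] open 0.0277 F [ 0.6  0.3 -2.4]
shift [ 0.      0.0001 -0.0199] turn [ 0.0003  0.0001 -0.    ]
```

View pics/l10.png

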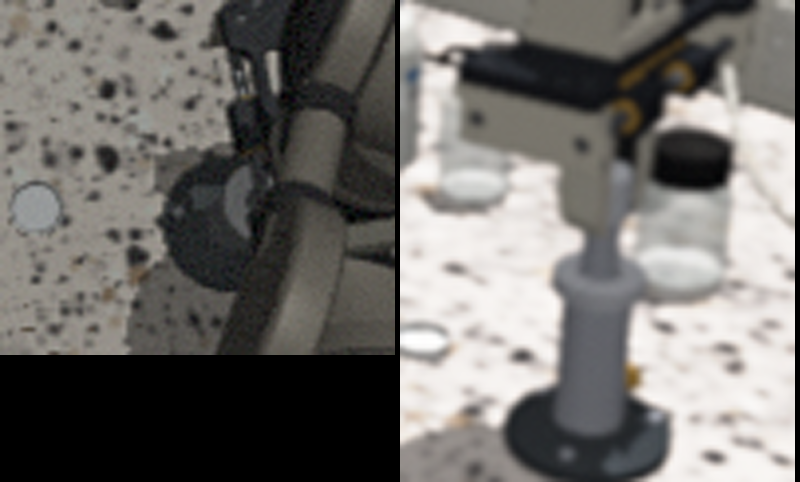

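The rod is sliding freely: force is about the plunger's own weight, and the foot hasn't moved (585,435). Pulling on.

{"name": "jog_arm", "arguments": {
  "series": [
    [-1, [0, 0, -0.002], [0, 0, 0]],
    [-1, [0, 0, -0.005], [0, 0, 0]],
    [-1, [0, 0, -0.008], [0, 0, 0]],
    [-1, [0, 0, -0.011], [0, 0, 0]],
    [-1, [0, 0, -0.014], [0, 0, 0]],
    [-1, [0, 0, -0.017], [0, 0, 0]],
    [-1, [0, 0, -0.02], [0, 0, 0]],
    [-1, [0, 0, -0.02], [0, 0, 0]],
    [-1, [0, 0, -0.02], [0, 0, 0]]
  ]
}}

```text
time: 15.27
tool_pos: [0.5623, -0.1301, 0.154]
tool_rot: [3.141, 0.0, 1.742]
contact_force: [-0.9, -0.0, -3.8]
opening: 0.0275
```

```bash
python3 - <<'E'
from h import *
rel([.5623,-.1301,.1538],1.742)
look(11,(295,170,70,60),(290,175,50,65))
E
```

```text
t 15.27 pos [ 0.5623 -0.1301  0.154 ] rot [3.1411e+00 2.0000e-04 1.7420e+00] open 0.0275 F [-0.9 -0.  -3.8]
shift [0.     0.     0.0002] turn [ 0.0005  0.0002 -0.    ]
```

View pics/l11.png

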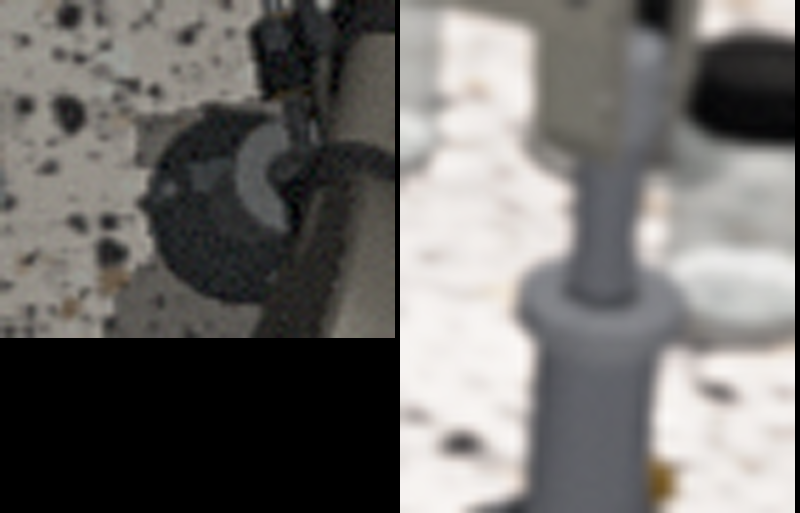

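A dark band is just showing where the rod enters the collar, at crop (603,297). I'll check it with brightness profiles and the knob height.

```bash
python3 - <<'E'
from h import *
for k in(10,11):
    d=load("scene",k);g=cv2.cvtColor(d["img"],cv2.COLOR_RGB2GRAY).astype(int);W=cloud(d)
    print(k)
    for r in range(198,217): print(r,g[r,311:322],np.round(W[r,315:318,2],4))
    q=W[185:205,305:328].reshape(-1,3)
d=load("scene",11)
for h in(.1035,.105,.1065): print(h,proj(d,[.5611-.01*.71,-.1305-.01*.70,h]),proj(d,[.5611-.011*.71,-.1305-.011*.70,h]))
for k in(9,11):
    W=cloud(load("scene",k))
    q=W[(W[...,2]>.118)&(W[...,2]<.2)&(abs(W[...,0]-.56)<.018)&(abs(W[...,1]+.131)<.018)]
    for y0 in (0,): print(k,len(q),np.percentile(q[:,2],[5,50,95,99]))
    q=W[(W[...,2]>.1)&(W[...,2]<.11)&(abs(W[...,0]-.56)<.04)&(abs(W[...,1]+.131)<.04)];print("collar",np.median(q[:,2]),cv2.minEnclosingCircle((q[:,:2]*1000).astype(np.float32)))
E
```

```text
10
198 [113 113 113 111 108 107 108 113 115 111 113] [0.152  0.1493 0.1476]
199 [109 111 112 109 107 106 109 112 112 117 137] [0.1497 0.1484 0.1448]
200 [100 104 107 107 104 105 108 109 113 129 162] [0.1475 0.1455 0.1414]
201 [100  96  98 100 101 103 104 103 113 144 179] [0.1444 0.1428 0.1374]
202 [133 100  91  94  98 101  98  98 117 164 200] [0.1421 0.1392 0.1338]
203 [171 114  91  92  96  99  99  97 129 188 225] [0.1384 0.1375 0.1313]
204 [185 122  92  94  97  99  96 100 139 203 238] [0.1301 0.13   0.1295]
205 [183 121  91  95  98  99  97 101 140 197 229] [0.1278 0.1273    nan]
206 [166 111  91  96  99  99  96 100 131 184 212] [0.1244 0.1242 0.1232]
207 [136 100  90  95  98  99  95  97 122 170 200] [0.1224 0.1225 0.122 ]
208 [110  92  93  97 100  99  97  95 111 146 177] [0.1184 0.12   0.1196]
209 [102  92  93  98  99  99  95  96 105 126 147] [0.1173 0.1169 0.1168]
210 [101  90  93  96  99  99  96  96 104 120 132] [0.1149 0.114  0.1144]
211 [ 96  90  93  97  98  97  95  94  99 117 129] [0.1122 0.1114 0.1119]
212 [105  99  98  98 100  98  96  94  99 113 127] [0.109  0.1087 0.1091]
21
[... 1451 characters left out ...]
6 0.1063]
214 [129 122 115 109 106 107 108 112 121 129 131] [0.1072 0.1066 0.1059]
215 [129 129 128 128 129 128 128 129 133 133 132] [0.1082 0.1064 0.1066]
216 [121 124 127 131 132 132 133 132 133 131 127] [0.1066 0.107  0.1066]
0.1035 [315.31924273 214.69974388] [315.3829614  214.90999352]
0.105 [315.36685376 214.11292094] [315.43067029 214.32268489]
0.1065 [315.41453367 213.52524905] [315.47844828 213.73452568]
9 123 [0.12144894 0.14277727 0.15760981 0.17080382]
collar 0.10637610957287552 ((560.4700927734375, -130.06777954101562), 24.682815551757812)
11 265 [0.12189785 0.15950468 0.19557557 0.19893323]
collar 0.10630441538787139 ((561.9051513671875, -130.02310180664062), 25.38116455078125)
```

{"name": "jog_arm", "arguments": {
  "series": [
    [-1, [0, 0, 0], [0, 0, 0]],
    [-1, [0, 0, 0], [0, 0, 0]],
    [-1, [0, 0, 0], [0, 0, 0]],
    [-1, [0, 0, 0], [0, 0, 0]]
  ]
}}

```text
time: 15.7
tool_pos: [0.5621, -0.1301, 0.1536]
tool_rot: [-3.141, -0.0, 1.742]
contact_force: [-0.5, 0.1, -2.3]
opening: 0.0279
```

```bash
python3 - <<'E'
from h import *
rel([.5623,-.1301,.1538],1.742)
look(12,(170,110,200,150),(150,130,220,165))
g=cv2.cvtColor(load("scene",12)["img"],cv2.COLOR_RGB2GRAY).astype(int)
for r in range(210,216): print(r,g[r,312:321])
E
```

```text
t 15.7 pos [ 0.5621 -0.1301  0.1536] rot [-3.1415e+00 -2.0000e-04  1.7420e+00] open 0.0279 F [-0.5  0.1 -2.3]
shift [-0.      0.0002 -0.0002] turn [-0.0001 -0.0002 -0.    ]
210 [ 90  94  99  99  98  95  95 102 119]
211 [ 83  89  94  98  97  92  89  94 114]
212 [ 80  80  86  88  88  83  80  89 111]
213 [102  91  86  85  82  81  86 101 119]
214 [122 116 109 108 107 107 112 121 129]
215 [129 129 128 128 127 129 129 132 132]
```

View pics/l12.png

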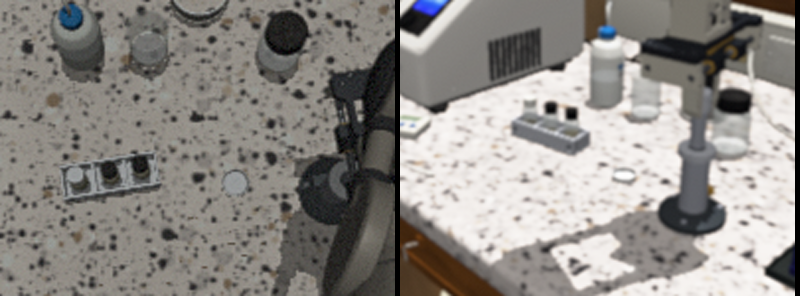

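All three vials stand in the rack: (78,178), (108,174) and (140,168) in the top crop. The cup, beaker and jar haven't moved, the cylinder stands flat, and the ring's upper half shows at the collar. Handing in.

```bash
python3 -c "
from cell import job
print(job.hand_in())"
```

```text
the job is handed in; nothing more can be done
None
```

The job is handed in at about 15.8 s. Both loose vials stand upright in the rack, and the arm is still holding the plunger with the ring level with the top of the cylinder.

- **Vials:** vial_a is in the middle cell and vial_b in the end cell. The last pictures show all three vials upright, with vial_home still in its own cell.
- **Plunger:** I held the knob with 20 N and raised it 39.8–40.2 mm by the arm's readings. The pull was only about the plunger's own weight (2–4 N) and there was almost no side force.
- **Ring:** it sits half-exposed at the collar. At 1–2 pixels tall in the picture it only confirms the height to about 1 mm; the 40 mm itself comes from the arm.
- **Cylinder:** the collar's measured height was the same before and after the pull (106.4 and 106.3 mm), so it was still standing flat.
- **Other items:** the cup, beaker and jar look unmoved in the last pictures. The timer was only partly in view at the end, but the arm never went near it.

**Disagreement:** the two cameras differed by 2–3 mm in places, such as the rack's centre. I lined up vial_a using the scene camera alone. vial_b followed from that spot and the rack's cell spacing, with the scene camera as a check.

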